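Pump up the bench clamp and hold a rail's tenon home in the leg

ROBOT

A 7-joint arm with a two-finger parallel gripper is mounted at the origin on the work surface. World frame = base frame: x ahead of the robot, y to its left, z up, the work surface at z = 0. Lengths are in m, angles in rad, forces in N, time in s.
With the tool pointing down it reaches from about 0.425 to 1.025 m from the base axis. Payload 9.4 kg.
Tool frame: the origin (TCP) lies at the very end of the fingers, on their centre line; the grasp point (between the pads) lies 19 mm behind it (ctrl.grip_point_offset is the distance from the TCP to the grasp point, in m); z points along the fingers, y is the direction in which the jaws open and shut (so a half turn about z gives the same grasp; the last joint's range is limited). The gripper opens to 93 mm and grips with 3 to 60 N. Pads are 15 mm wide; open, the fingers measure 128 mm over their backs; the gripper's body (75 mm by 188 mm) begins 65 mm behind the grasp point.
Start: joints at [1.25, 0.599, -0.003, 1.599, 0.002, 0.943, -0.08], TCP at [0.175, -0.704, 0.219] pointing down, gripper open.
Joint ranges: [-2.57, 2.57], [-0.35, 1.97], [-1.29, 1.29], [0.11, 2.56], [-1.05, 4.19], [0.11, 1.86], [-2.63, 2.63]. Speed limits (rad/s): [2.22, 2.22, 3.01, 3.01, 3.14, 3.14, 3.14].

INTERFACE

Orientations are given as a unit quaternion [x, y, z, w].
In Python, from station import ctrl, eyes gives the robot as it stands. The module is installed in compiled form; this text tells all that it offers.
- The arm moves only by the shell command python3 -m creep 'ROWS' [FORCE]. ROWS is JSON, a list of rows, each a list of 7 numbers: the shift along the tool's x, y, z in cm, then the turn, a rotation vector about the tool's x, y, z in rad, then the opening, from -1 (shut) to 1 (fully open), so that 0 is half open. In form: [[x, y, z, ax, ay, az, hand], ...]. A call has 1 to 8 rows; each row is the pose to reach, as a shift and turn from the pose measured when the call began, along the tool's axes at that moment; what a row does not reach only later rows make up. A row lasts 1/8 s, in which the tool goes at most 62.5 mm and 10.7 degrees, less where a joint would pass 70% of its speed; a pose out of reach is approached as far as the arm can. A call with a gripper value outside its range is refused whole. The fingers move at their own pace and stop on an object; FORCE is the grip in N (left out, the last holds). Time passes only in rows, so rows that repeat a pose let the fingers close. It gives the time, the measured TCP pose, the force and the opening at its end, in the units of the state.
- ctrl.read_state(): the state, without advancing time (a new reading comes with each control period).
- eyes.read_camera(name): name is "scene" or "side" or "wrist"; returns the picture (400x640x3 uint8, red, green, blue); there is no depth.
- eyes.calibration(name): a dict with "vertical_fov" (degrees; the focal length in pixels is half the picture's height over the tangent of half this angle, whatever the lens; pixels are square), "cx", "cy" (the principal point, pixels), "k1" (the pictures are not rectified: a ray, as slopes to the right and down, at radius r is drawn at 1 + k1 r^2 times it, then the intrinsics apply), "R" (3x3) and "t" (3): a world point X has camera coordinates R X + t. Camera axes: x right, y down, z forward; pixel columns grow to the right and rows downward; lengths in m; the calibration is good to about 2 mm. A picture is of the moment at which its call begins: read the wrist's pose just before it. calibration takes no time and is no camera call; for the wrist camera it gives the pose at the moment of the call.
- ctrl.close_job(): hands the job in, once; it reports no verdict.
Trained networks look in the newest picture that a camera, given by its name, has taken for a name from the list of things; names that differ only in an ending like _2 or _b are one class to them, and where a whole thing is asked for, a point or a joint stands for the part that bears it (a point fixed in the world has none). Each returns a list of dicts, best first, with "score" (0 to 1); they miss things now and then, are a little off and sometimes report something else, mostly with a low value. They report only what shows in the picture. A call takes as long as a camera call. They do not tell look-alikes from the thing itself.
- eyes.spot_in(camera, query): "at" ([column, row] in pixels, amid what is visible of it).
The state is a dict: "time_s": time; "qpos": joint angles; "joint_vel": joint speeds; "tau": joint torques, N m; "ee_pos": TCP position; "orientation": TCP orientation; "force": force on the tool from outside, world axes, zero at the start; "moment": the same for the moment, N m; "gripper_width": opening from 0.0 (shut) to 1.0 (fully open).
Only numpy, scipy, OpenCV 4.12 (cv2) and the standard library are available. Lean on these libraries where they do the work, as an engineer would, in place of code of your own. Each camera call takes 0.05 s, during which the arm holds its last target.

TASK

The stool leg lies in the hydraulic bench clamp: bring the clamp up to pressure with at least three full strokes of the hand pump's lever, each all the way down and all the way back up. Then pick up the rail with the long tenon, slide the tenon level through the leg's mortise from its open side until the rail's shoulder is tight against the leg, and finish still gripping the rail, holding it there, level and home, so that the joint can be marked. Leave the other two rails, the try square and the chisel where they lie.

Things in the scene. Friction and masses are not known exactly. Their poses are not given: they have to be found in the camera images.
- pump_lever (a joint): Lever of the hydraulic hand pump (left of the middle of the bench). 0 rad = fully up (its rest: a spring brings it back up when it is let go), 0.55 rad = fully down on its stop. At the grip it takes about 4 N at the top and 8 N at the bottom.
- lever_grip (a point): Centre of the lever's black rubber grip, a round bar of 29 mm diameter, 110 mm long, along the lever, free at its far end, with clear room beside and below. 220 mm from the hinge axis; it swings with the lever from 0.60 rad above level when up (221 mm above the bench) to 0.05 rad above level when down (108 mm). Its axes are the pump's turned by the joint.
- grip_low (a point): Fixed point on the pump where the centre of the grip comes when the lever is fully down, 108 mm above the bench. Axes of the pump: -x points level from the hinge to the grip's side, y is along the hinge axis, z up. The lever's hinge axis lies 220 mm along +x and 11 mm lower, 97 mm above the bench. The pump stands at another place and yaw (up to 0.25 rad) each time.
- mortise (a point): Centre of the mortise's open mouth in the leg's side face, 107.5 mm above the bench. Own x: along the leg (45 x 45 mm, 214 mm long, pale wood, level, fixed in the clamp); own y: level, straight out of the mouth to the side the rail comes from; z up. A through slot, 32 mm along x, 12 mm high, 45 mm deep along -y: 2 mm larger than the tenon each way (1 mm a side).
- rail_mid (a point): Centre (half-way up) of the body of the rail with the long tenon: 170 x 44 x 28 mm (x, y, z), pale wood, 0.1 to 0.25 kg, flat on the bench, so 14 mm up. At its own +x end, roughly towards the clamp, the tenon: 50 mm long, 30 wide (y), 10 thick (z), centred on the end, its tip chamfered 2.5 mm all round. In any of the row's three places.
- rail_shoulder (a point): Point on the same rail in the middle of its shoulder (end face of the body from which the tenon sticks out): 85 mm along +x from rail_mid, same height, same axes. With the joint home it meets the mortise point.
- stub_mid (a point): Centre of another rail with the same body (170 x 44 x 28 mm) but only a short, wide stub tenon, 18 mm long, 38 x 14 mm. Does not fit. Not part of the job.
- blank_mid (a point): Centre of a third rail, same body, with plain square ends and no tenon. Not part of the job.
- square: Try square lying flat, dark stock 125 mm, steel blade 200 mm; origin under its stock. Not part of the job.
- chisel: Bench chisel lying, 255 mm long; origin under its ferrule. Not part of the job.
- rail: The rail with the long tenon as a whole; origin under rail_mid, on its underside. Same axes as rail_mid.
- clamp: Green hydraulic bench clamp with the leg, fixed, at another place and yaw (up to 0.25 rad) each time. Origin on the bench under the leg's middle, 20 mm along +x, 22.5 mm along -y from the mortise; same axes. Leg top 130 mm up; bed under it 70 mm high, 45 mm to each side. End stop (145 mm high, 85 wide) from 110 mm along -x; ram and cylinder (up to 165 mm high) from 110 mm along +x.
There are look-alikes about, which are no part of the job. Leave any pink look-alike of the rail alone.

How it is judged:
On the way, in this order (a step that is already met when the one before it is completed fails the run):
1. lever fully down, stroke 1 (value of joint pump_lever above 0.5 rad).
2. lever all the way back up after stroke 1 (value of joint pump_lever below 0.06 rad).
3. lever fully down, stroke 2 (value of joint pump_lever above 0.5 rad).
4. lever all the way back up after stroke 2 (value of joint pump_lever below 0.06 rad).
5. lever fully down, stroke 3 (value of joint pump_lever above 0.5 rad).
6. lever all the way back up after stroke 3 (value of joint pump_lever below 0.06 rad).
7. the long-tenoned rail is gripped and lifted off the bench (height (world z) of rail_mid above 0.05 m and contact force between the fingers and rail above 1 N), for 0.2 s.
At the end, for the whole second after the job is handed in: In the last second: shoulder within 2 mm of the leg's face (4 mm sideways and in height), rail square to the leg and level within 0.06 rad, its middle over 95 mm above the bench, gripped (over 3 N) and at rest; pump lever back up (y of rail_shoulder in the frame of mortise between -0.003 and 0.002 m and x of rail_shoulder in the frame of mortise between -0.004 and 0.004 m and z of rail_shoulder in the frame of mortise between -0.004 and 0.004 m and angle between the x axis of rail_shoulder and the y axis of mortise, either way round below 0.06 rad and angle between rail_shoulder's own z axis and vertical below 0.06 rad and height (world z) of rail_mid above 0.095 m and contact force between the fingers and rail above 3 N and linear speed of rail below 0.02 m/s and value of joint pump_lever below 0.08 rad); the arm keeps its last pose, push and grip.
It fails at once if another rail, the try square or the chisel is moved by more than 30 mm (distance of any of stub_mid, blank_mid, square, chisel from where it was at the start of the episode above 0.03 m).
It also fails if it takes over 64 s, if anything falls off the work surface, if the arm or the gripper's body presses on something with over 40 N, if the wrist force passes 120 N, or if a joint passes its speed limit or range.

## Working session

There is one attempt and no reset: what is moved stays moved. The work goes in short steps, Python scripts to look and compute and a shell command to move; the robot and the scene stay as the last step left them, time stands still between calls to the robot, and variables do not carry over. Pictures are saved under pics/ and viewed, and the job is handed in when it is done.

```bash
mkdir -p pics; ls; cat > h.py <<'E'
import numpy as np, cv2
from scipy.spatial.transform import Rotation as Ro
from station import ctrl, eyes
def intr(c):
    f=200/np.tan(np.radians(c["vertical_fov"])/2); return f
def ray(c,px):
    f=intr(c); d=np.array([(px[0]-c["cx"])/f,(px[1]-c["cy"])/f]); u=d.copy()
    for _ in range(20): u=d/(1+c["k1"]*(u@u))
    R=np.array(c["R"]);t=np.array(c["t"]); o=-R.T@t; v=R.T@np.array([u[0],u[1],1]); return o,v/np.linalg.norm(v)
def onz(c,px,z):
    o,v=ray(c,px); return o+v*(z-o[2])/v[2]
def proj(c,X):
    R=np.array(c["R"]);t=np.array(c["t"]); p=R@np.asarray(X,float)+t; u=p[:2]/p[2]; u=u*(1+c["k1"]*(u@u)); return u*intr(c)+[c["cx"],c["cy"]]
def tri(obs):
    A=np.zeros((3,3));b=np.zeros(3)
    for c,px in obs:
        o,v=ray(c,px);P=np.eye(3)-np.outer(v,v);A+=P;b+=P@o
    return np.linalg.solve(A,b)
def snap(n,fn):
    im=eyes.read_camera(n); cv2.imwrite("pics/"+fn,im[:,:,::-1]); return im
E
python3 - <<'E'
from h import *
for n in ("scene","side","wrist"):
    c=eyes.calibration(n); snap(n,n+"0.png"); print(n,c["vertical_fov"],c["cx"],c["cy"],c["k1"],np.round(-np.array(c["R"]).T@np.array(c["t"]),3),np.round(c["R"],3).tolist())
print(ctrl.read_state())
E
```

```text
pics
scene 52.220688020850204 319.79544966351943 200.21560267323468 0.024978457679814395 [ 0.882 -0.571  1.088] [[0.729, 0.684, 0.012], [0.56, -0.587, -0.584], [-0.392, 0.432, -0.812]]
side 55.83995674215373 320.72204451114925 204.70632141181935 -0.06277943000979261 [-0.206  0.697  0.856] [[-0.772, -0.635, -0.018], [-0.356, 0.456, -0.816], [0.526, -0.623, -0.578]]
wrist 66.31777754602277 323.0258065087346 198.12540038757987 -0.026675190795531156 [ 0.241 -0.687  0.382] [[0.24, -0.971, -0.002], [-0.942, -0.233, 0.243], [-0.236, -0.057, -0.97]]
{'time_s': 0.15, 'qpos': array([ 1.25031842,  0.5998939 , -0.00253386,  1.5999799 ,  0.00180375,
        0.94292761, -0.07980547]), 'joint_vel': array([ 1.18862369e-03, -2.93110571e-03, -6.10870722e-05, -1.66357444e-03,
        2.00643094e-03, -2.48123907e-03,  2.37571442e-04]), 'tau': array([ 3.19559796e-03, -7.65588427e+01,  1.49927527e+00, -2.52566564e+01,
       -5.23245404e-02,  1.47690618e-02,  1.23862537e-04]), 'ee_pos': array([ 0.17488053, -0.70318404,  0.21798071]), 'orientation': array([ 9.92577679e-01,  1.21610801e-01, -1.34562404e-04, -5.88231248e-04]), 'force': array([-0.49215553, -0.44732935, -0.03596796]), 'moment': array([-0.02926509,  0.0272279 , -0.04887575]), 'gripper_width': 0.9978598434018677}
```

View pics/scene0.png

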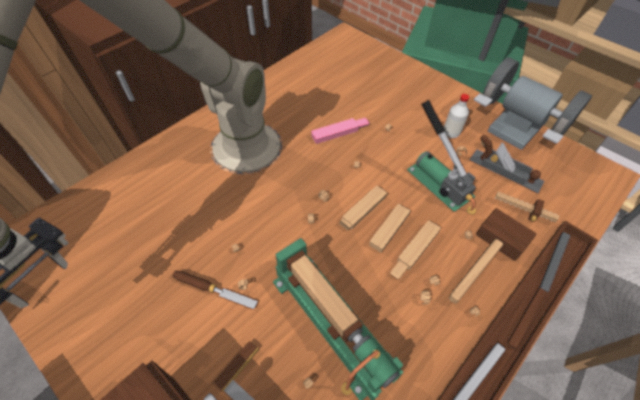

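View pics/side0.png

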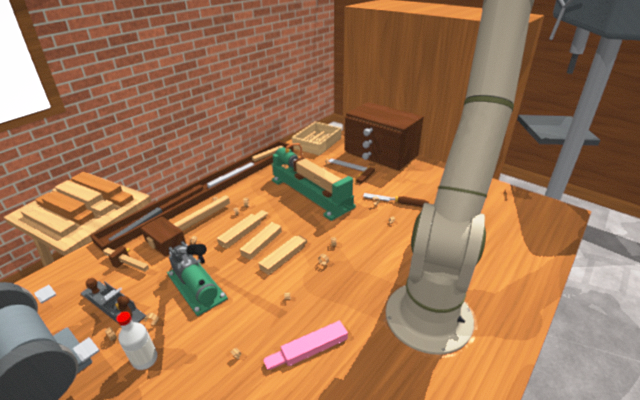

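View pics/wrist0.png

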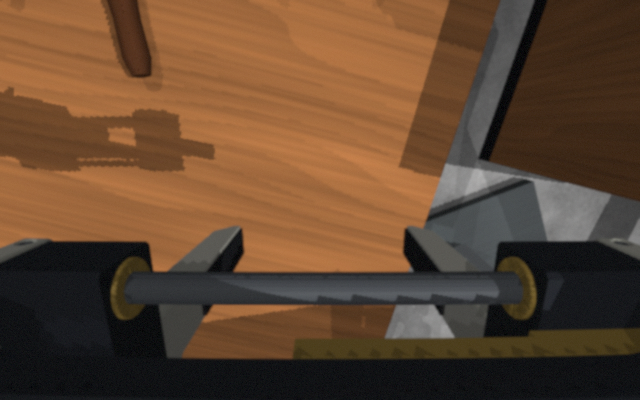

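```bash
python3 - <<'E'
from h import *
for n in ("scene","side"):
    for q in ("rail_mid","rail_shoulder","mortise","lever_grip","grip_low","stub_mid","blank_mid","clamp"):
        try: print(n,q,[(round(d["score"],2),np.round(d["at"]).tolist()) for d in eyes.spot_in(n,q)][:4])
        except Exception as e: print(n,q,e)
E
```

```text
scene rail_mid [(0.68, [415.0, 250.0]), (0.68, [336.0, 131.0])]
scene rail_shoulder [(0.69, [415.0, 250.0]), (0.64, [336.0, 128.0])]
scene mortise [(0.6, [335.0, 325.0])]
scene lever_grip [(0.68, [441.0, 131.0]), (0.29, [417.0, 247.0])]
scene grip_low [(0.61, [446.0, 178.0]), (0.32, [443.0, 138.0])]
scene stub_mid [(0.95, [360.0, 210.0])]
scene blank_mid [(0.58, [389.0, 227.0])]
scene clamp [(0.88, [338.0, 327.0])]
side rail_mid [(0.85, [307.0, 343.0]), (0.6, [241.0, 229.0])]
side rail_shoulder [(0.98, [309.0, 346.0]), (0.92, [241.0, 228.0])]
side mortise [(0.91, [315.0, 181.0]), (0.37, [240.0, 226.0])]
side lever_grip [(0.82, [189.0, 248.0]), (0.67, [315.0, 180.0])]
side grip_low [(0.66, [193.0, 274.0])]
side stub_mid [(0.75, [284.0, 251.0]), (0.38, [190.0, 251.0])]
side blank_mid [(0.89, [259.0, 239.0])]
side clamp [(0.66, [317.0, 182.0])]
```

```bash
python3 - <<'E'
import cv2,numpy as np
s=cv2.imread("pics/scene0.png"); d=cv2.imread("pics/side0.png")
a=cv2.resize(s[170:395,265:465],None,fx=2.6,fy=2.6,interpolation=cv2.INTER_CUBIC)
cv2.imwrite("pics/c1.png",a)
b=cv2.resize(d[140:310,160:365],None,fx=3.5,fy=3.5,interpolation=cv2.INTER_CUBIC)
cv2.imwrite("pics/c2.png",b)
a=cv2.resize(s[90:220,400:500],None,fx=4.5,fy=4.5,interpolation=cv2.INTER_CUBIC)
cv2.imwrite("pics/c3.png",a)
from h import *
cs=eyes.calibration("scene");cd=eyes.calibration("side")
for n,p in dict(rl=(415,250),bl=(389,227),st=(363,207),pink=(336,131),clamp=(338,327)).items(): print(n,onz(cs,p,0.028))
for n,p in dict(rl=(241,230),bl=(259,240),st=(284,253),pink=(308,343)).items(): print(n,onz(cd,p,0.028))
E
```

```text
rl [0.69623759 0.05527188 0.028     ]
bl [0.59202139 0.06596976 0.028     ]
st [0.48679244 0.06852901 0.028     ]
pink [0.19997023 0.26068681 0.028     ]
clamp [ 0.68310271 -0.27116727  0.028     ]
rl [0.67052372 0.09386846 0.028     ]
bl [0.58126226 0.09125162 0.028     ]
st [0.47014089 0.08502496 0.028     ]
pink [0.19066061 0.2884754  0.028     ]
```

View pics/c1.png

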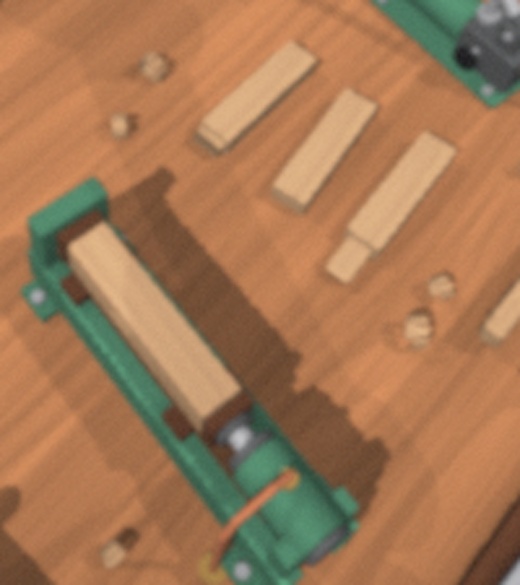

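View pics/c2.png

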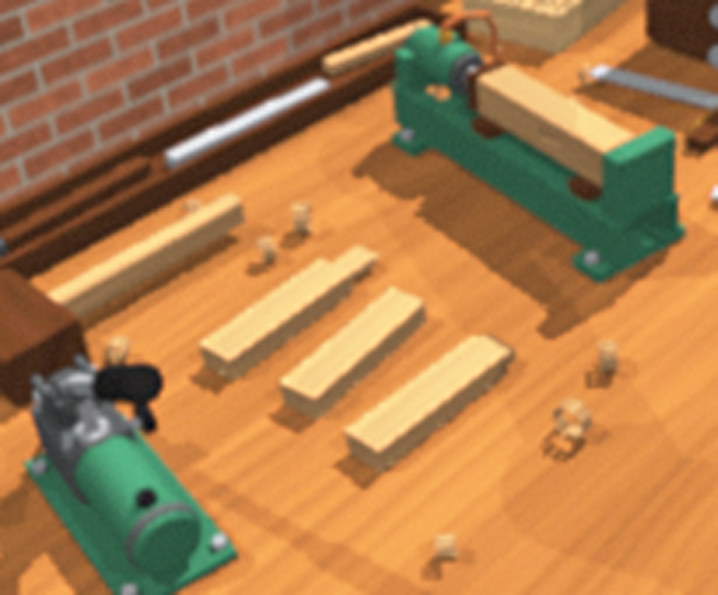

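View pics/c3.png

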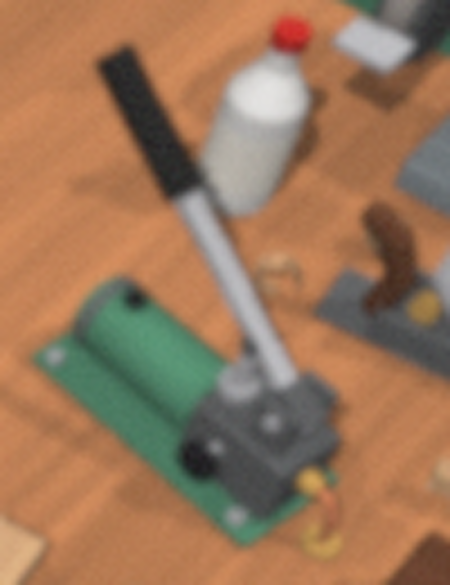

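```bash
python3 - <<'E'
import cv2,numpy as np
from h import *
d=cv2.imread("pics/side0.png")
b=cv2.resize(d[140:225,260:365],None,fx=7,fy=7,interpolation=cv2.INTER_CUBIC)
b=cv2.convertScaleAbs(b,alpha=1.3,beta=-40)
cv2.imwrite("pics/c4.png",b)
cs=eyes.calibration("scene");cd=eyes.calibration("side")
print(tri([(cs,(433,117)),(cd,(197,249))]))
h=onz(cs,(463,174),0.097);print("hinge",h, onz(cd,(181,262),0.097))
# leg top corners scene (c1/2.6+offset), z .13
for p in [(70,250),(105,225),(240,385),(205,428)]: print(onz(cs,(p[0]/2.6+265,p[1]/2.6+170),0.13))
E
```

```text
[0.49823    0.35668629 0.22159457]
hinge [0.65927365 0.34130299 0.097     ] [0.62268443 0.35256921 0.097     ]
[ 0.51060775 -0.26388073  0.13      ]
[ 0.51638203 -0.22002436  0.13      ]
[ 0.72157361 -0.25225365  0.13      ]
[ 0.72401175 -0.30396678  0.13      ]
```

View pics/c4.png

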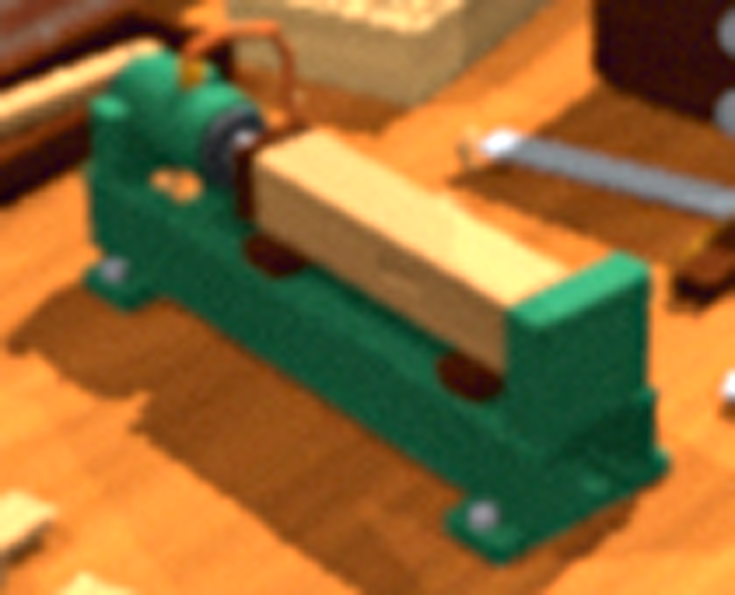

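```bash
cat >> h.py <<'E'
def tool():
    s=ctrl.read_state(); return np.array(s["ee_pos"]),Ro.from_quat(s["orientation"])
def down(yaw):
    x=np.array([np.cos(yaw),np.sin(yaw),0]);z=np.array([0,0,-1.]);return Ro.from_matrix(np.column_stack([x,np.cross(z,x),z]))
def plan(p,yaw):
    "shift(cm) & turn to bring the TCP to world p, tool down with x at yaw"
    e,R=tool(); d=R.inv().apply(np.asarray(p)-e)*100; w=(R.inv()*down(yaw)).as_rotvec()
    return np.round(d,2),np.round(w,3)
E
python3 -c "
from h import *
print(plan([.5,-.05,.34],0.0))"
```

```text
(array([ 47.32, -55.57, -12.14]), array([-0.   ,  0.   ,  0.244]))
```

```bash
python3 -m creep '[[2,-2,-4,0,0,0,1],[6,-7,-8,0,0,0.05,1],[10,-12,-12,0,0,0.08,1],[14,-16,-12,0,0,0.1,1],[18,-21,-12,0,0,0.14,1],[22,-26,-12,0,0,0.17,1],[26,-31,-12,0,0,0.2,1],[30,-36,-12,0,0,0.24,1]]' 20
```

```text
time_s: 1.95
ee_pos: [0.3702, -0.3009, 0.339]
orientation: [1.0, 0.001, 0.0, 0.0]
force: [1.7, -0.0, -0.2]
gripper_width: 0.997
```

```bash
python3 -c "
from h import *
print(plan([.5,-.05,.34],0.0))"
```

```text
(array([ 13.05, -25.05,  -0.11]), array([ 0.001, -0.001,  0.003]))
```

```bash
python3 -m creep '[[2,-5,0,0,0,0,1],[5,-10,0,0,0,0,1],[8,-15,0,0,0,0,1],[11,-20,0,0,0,0,1],[13,-24,0,0,0,0,1],[13,-25,0,0,0,0,1],[13,-25,0,0,0,0,1]]' && python3 - <<'E'
from h import *
print(tool()[0]); c=eyes.calibration("wrist"); snap("wrist","w1.png")
import pickle; pickle.dump(c,open("w1.pkl","wb"))
for q in ("rail_mid","rail_shoulder","mortise","clamp","stub_mid"): print(q,[(round(d["score"],2),np.round(d["at"]).tolist()) for d in eyes.spot_in("wrist",q)][:4])
E
```

```text
time_s: 2.82
ee_pos: [0.4992, -0.0505, 0.3389]
orientation: [1.0, 0.002, 0.0, 0.0]
force: [0.3, 0.1, 0.1]
gripper_width: 1.0
[ 0.49916564 -0.05052275  0.33893709]
rail_mid [(0.78, [189.0, 342.0]), (0.56, [240.0, 33.0])]
rail_shoulder [(0.73, [238.0, 32.0]), (0.6, [189.0, 342.0])]
mortise [(0.85, [470.0, 100.0])]
clamp [(0.96, [473.0, 104.0]), (0.35, [14.0, 38.0])]
stub_mid [(0.62, [246.0, 175.0])]
```

View pics/w1.png

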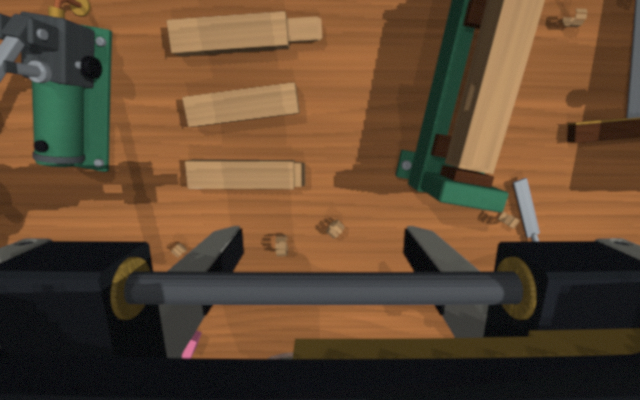

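```bash
python3 - <<'E'
import cv2
d=cv2.imread("pics/w1.png")
cv2.imwrite("pics/w1a.png",cv2.resize(d[0:70,155:335],None,fx=4.4,fy=4.4,interpolation=cv2.INTER_CUBIC))
cv2.imwrite("pics/w1b.png",cv2.resize(d[0:215,390:560],None,fx=2.75,fy=2.75,interpolation=cv2.INTER_CUBIC))
cv2.imwrite("pics/w1c.png",cv2.resize(d[0:180,0:130],None,fx=3,fy=3,interpolation=cv2.INTER_CUBIC))
E
```

```text
(no output)
```

View pics/w1a.png

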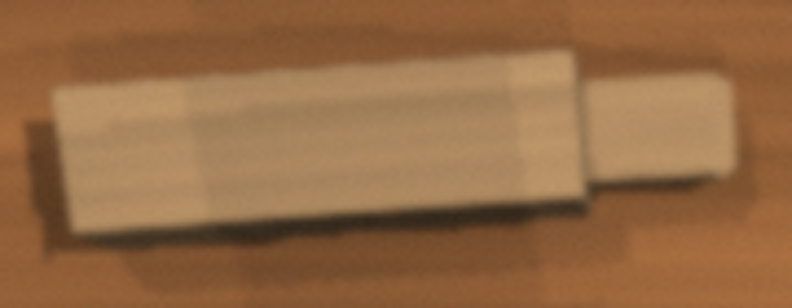

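View pics/w1b.png

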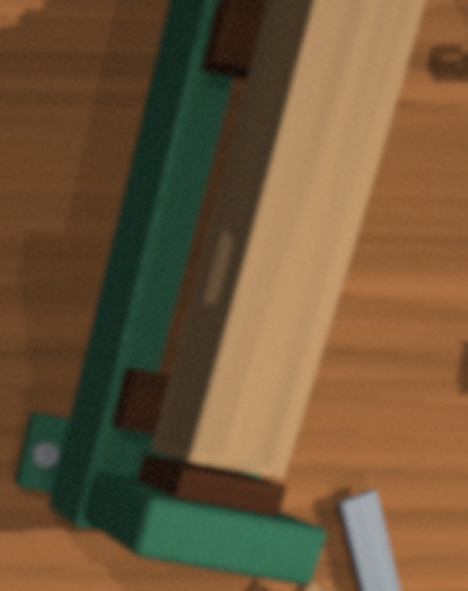

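View pics/w1c.png

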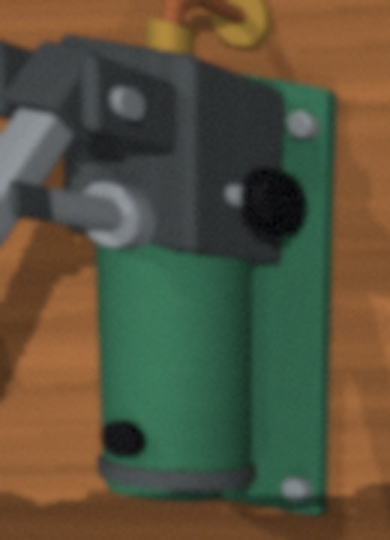

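```bash
python3 - <<'E'
from h import *
import pickle
c=pickle.load(open("w1.pkl","rb")); cs=eyes.calibration("scene");cd=eyes.calibration("side")
A=lambda p:(p[0]/4.4+155-.4,p[1]/4.4-.4); B=lambda p:(p[0]/2.75+390-.3,p[1]/2.75-.3); C=lambda p:(p[0]/3-.3,p[1]/3-.3)
# rail top corners z=.028
q=[onz(c,A(p),.028) for p in [(53,88),(575,50),(585,200),(73,235)]]
print("rail corners",np.round(q,4).tolist()); m=np.mean(q,0); ax=(q[1]+q[2]-q[0]-q[3])/2; print("mid",m,"len",np.linalg.norm(ax),"wid",np.linalg.norm(q[0]-q[3]),np.linalg.norm(q[1]-q[2]),"yaw",np.arctan2(ax[1],ax[0]))
t=[onz(c,A(p),.019) for p in [(735,75),(737,178)]]; print("tip",np.mean(t,0))
# leg top edges z=.13 : near edge (+y) and far
n=[onz(c,B(p),.13) for p in [(312,0),(190,458)]]; f=[onz(c,B(p),.13) for p in [(425,0),(283,482)]]
for e in (n,f): print("edge",np.round(e,4).tolist(), np.arctan2(*(e[0]-e[1])[[1,0]]))
u=(n[0]-n[1]);u/=np.linalg.norm(u); nn=np.array([-u[1],u[0],0])
print("width",(f[0]-n[0])@nn,(f[1]-n[1])@nn)
mo=B((220,270)); print("mortise px",mo)
# intersect ray with face plane
o,v=ray(c,mo); s=((n[0]-o)@nn)/(v@nn); print("mortise",o+v*s)
for nm,cc,px in (("side",cd,(317,178.5)),("side2",cd,(315,181))):
    o,v=ray(cc,px); s=((n[0]-o)@nn)/(v@nn); print(nm,o+v*s)
# pump plate
b=[onz(c,C(p),.015) for p in [(302,122),(295,488)]]; print("bolts",b,np.arctan2(*(b[0]-b[1])[[1,0]]))
e=[onz(c,C(p),.008) for p in [(335,92),(322,510)]]; print("plate",e,np.arctan2(*(e[0]-e[1])[[1,0]]))
E
```

```text
rail corners [[0.7085, 0.1714, 0.028], [0.7183, 0.0028, 0.028], [0.6739, 0.0006, 0.028], [0.6642, 0.1694, 0.028]]
mid [0.69124392 0.08603507 0.028     ] len 0.1690208212715106 wid 0.04429654986627059 0.04444956922973464 yaw -1.512989670868645
tip [ 0.69825513 -0.048486    0.019     ]
edge [[0.6994, -0.2485, 0.13], [0.5145, -0.2176, 0.13]] -0.1657737826242347
edge [[0.7005, -0.2949, 0.13], [0.5037, -0.2613, 0.13]] -0.16911553990668615
width -0.045579393427048275 -0.044912376133369486
mortise px (469.7, 97.88181818181819)
mortise [ 0.59655026 -0.23133291  0.10995466]
side [ 0.59294064 -0.23072899  0.11071405]
side2 [ 0.60516641 -0.23277447  0.09395606]
bolts [array([0.68583006, 0.28038399, 0.015     ]), array([0.50408665, 0.31399634, 0.015     ])] -0.18287760293297253
plate [array([0.7010802 , 0.26612447, 0.008     ]), array([0.49100986, 0.30604373, 0.008     ])] -0.1877890074014284
```

```bash
python3 - <<'E'
from h import *
cs=eyes.calibration("scene");cd=eyes.calibration("side")
print("bottle base",onz(cs,(454,134),0),onz(cd,(142,362),0)); print("cap",tri([(cs,(465,98)),(cd,(125,318))]))
print(plan([.48,.30,.36],1.45))
E
python3 -m creep '[[0,-4,-1,0,0,-0.17,1],[0,-9,-2,0,0,-0.34,1],[0,-14,-2,0,0,-0.52,1],[0,-19,-2,0,0,-0.7,1],[0,-24,-2,0,0,-0.88,1],[-1,-29,-2,0,0,-1.06,1],[-2,-33,-2,0,0,-1.24,1],[-2,-35,-2,0,0,-1.42,1]]'
```

```text
bottle base [0.51001491 0.57482935 0.        ] [0.49231832 0.5854668  0.        ]
cap [0.49781405 0.57447097 0.16149293]
(array([ -1.9 , -35.17,  -2.13]), array([ 1.000e-03, -0.000e+00, -1.449e+00]))
time_s: 4.12
ee_pos: [0.4781, 0.3002, 0.3589]
orientation: [0.755, 0.655, 0.0, 0.0]
force: [0.8, -0.7, -0.8]
gripper_width: 1.001
```

```bash
python3 - <<'E'
from h import *
print(plan([.498,.357,.34],np.pi-.185),ctrl.read_state()["qpos"])
E
```

```text
(array([5.9 , 1.17, 1.89]), array([ 1.000e-03,  1.000e-03, -1.528e+00])) [-0.14712367  0.33641005 -0.69381043  1.76439453  0.23716953  1.12522986
 -1.05846812]
```

```bash
python3 -m creep '[[1,0,0,0,0,-0.18,1],[2,0,0,0,0,-0.36,1],[3,0,0,0,0,-0.54,1],[4,1,0,0,0,-0.72,1],[5,1,0,0,0,-0.9,1],[6,1,0,0,0,-1.08,1],[6,1,0,0,0,-1.26,1],[6,1,0,0,0,-1.44,1]]'
python3 - <<'E'
from h import *
print(plan([.498,.357,.34],np.pi-.185),ctrl.read_state()["qpos"])
c=eyes.calibration("wrist"); snap("wrist","w2.png")
import pickle; pickle.dump(c,open("w2.pkl","wb"))
print(eyes.spot_in("wrist","lever_grip"))
snap("scene","s2.png");snap("side","d2.png")
E
```

```text
time_s: 5.12
ee_pos: [0.4969, 0.3576, 0.3587]
orientation: [0.134, 0.991, -0.0, 0.001]
force: [0.3, -0.2, 0.8]
gripper_width: 1.0
(array([-0.12, -0.03,  1.87]), array([-0.   ,  0.001, -0.083])) [-0.0440905   0.5045381  -1.03560091  1.65409543  0.45530914  1.24686222
  0.12866101]
[{'at': [328.5, 191.9], 'score': 0.87}]
```

View pics/w2.png

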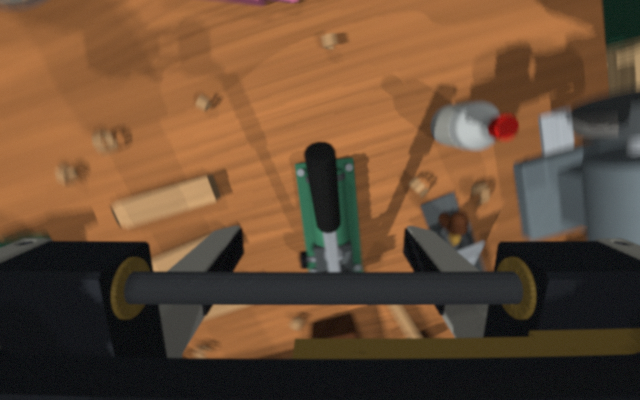

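View pics/d2.png

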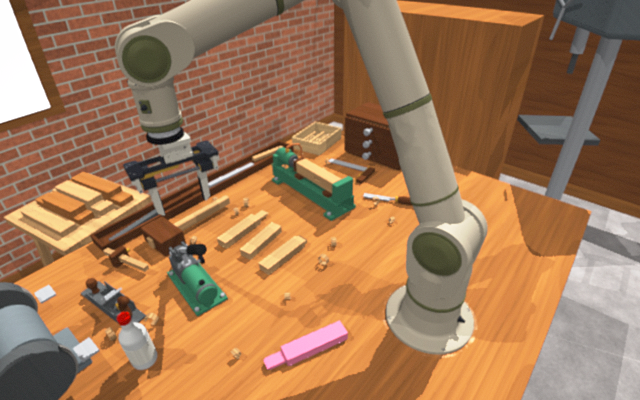

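```bash
python3 - <<'E'
from h import *
import pickle
c=pickle.load(open("w2.pkl","rb")); cs=eyes.calibration("scene");cd=eyes.calibration("side")
g=(323,187)
print(onz(c,g,.221), tri([(c,g),(cs,(433,117))]), tri([(c,g),(cs,(433,117)),(cd,(197,249))]))
a,b=onz(c,(319,150),.221+.031),onz(c,(328,225),.221-.031); print(a,b,np.arctan2(*(a-b)[[1,0]]),np.linalg.norm(a-b))
b=[onz(c,p,.015) for p in [(300,173),(349,167)]]; print(b,np.arctan2(*(b[1]-b[0])[[1,0]]))
print("tcp in px",proj(c,tool()[0]))
E
```

```text
[0.49521691 0.35823571 0.221     ] [0.49726749 0.35925481 0.2204377 ] [0.49684418 0.35760921 0.22138497]
[0.45588574 0.36546496 0.252     ] [0.5460544  0.35013067 0.19      ] 2.9731419233256187 0.11049673214733631
[array([0.50425706, 0.3157219 , 0.015     ]), array([0.51633541, 0.39740858, 0.015     ])] 1.4239980841496367
tcp in px [322.74566137 240.34126112]
```

```bash
python3 - <<'E'
from h import *
print(plan([.497,.358,.202],2.972))
E
```

```text
(array([1.000e-02, 4.000e-02, 1.567e+01]), array([-0.   ,  0.001, -0.108]))
```

```bash
python3 -m creep '[[0,0,3,0,0,-0.1,1],[0,0,7,0,0,-0.11,1],[0,0,11,0,0,-0.11,1],[0,0,14,0,0,-0.11,1],[0,0,15.6,0,0,-0.11,1],[0,0,15.7,0,0,-0.11,1],[0,0,15.7,0,0,-0.11,0.2]]' 25
python3 -m creep '[[0,0,0,0,0,0,-0.6],[0,0,0,0,0,0,-0.6],[0,0,0,0,0,0,-0.6],[0,0,0,0,0,0,-0.6],[0,0,0,0,0,0,-0.6]]' 25
python3 - <<'E'
from h import *
print(plan([.497,.358,.202],2.972), ctrl.read_state()["qpos"])
c=eyes.calibration("wrist"); snap("wrist","w3.png")
E
```

```text
time_s: 6.2
ee_pos: [0.4973, 0.3581, 0.2028]
orientation: [0.084, 0.996, 0.0, 0.001]
force: [0.4, 0.1, 0.6]
gripper_width: 0.934
time_s: 6.82
ee_pos: [0.4973, 0.3581, 0.2028]
orientation: [0.084, 0.996, 0.0, 0.001]
force: [-0.3, 0.2, -0.8]
gripper_width: 0.405
(array([ 0.03, -0.01,  0.08]), array([0.001, 0.002, 0.001])) [-0.10647912  0.65029764 -0.95772252  1.8439215   0.63652823  0.98739096
  0.06257405]
```

View pics/w3.png

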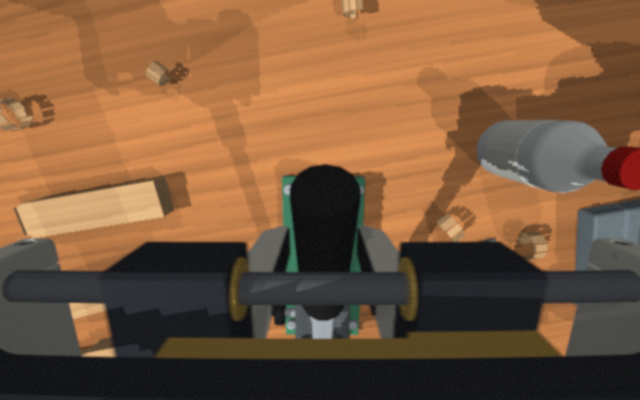

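```bash
python3 -m creep '[[0,0,0,0,0,0,-0.8],[0,0,0,0,0,0,-0.8],[0,0,0,0,0,0,-0.8]]' 25
python3 -m creep '[[0.8,0,1.3,0,0,0,-0.8],[1.5,0,2.6,0,0,0,-0.8],[2.1,0,4,0,0,0,-0.8],[2.7,0,5.4,0,0,0,-0.8],[3.1,0,6.9,0,0,0,-0.8],[3.4,0,8.3,0,0,0,-0.8],[3.65,0,9.8,0,0,0,-0.8],[3.8,0,11.2,0,0,0,-0.8]]' 25
```

```text
time_s: 7.25
ee_pos: [0.4974, 0.3585, 0.2028]
orientation: [0.084, 0.996, 0.001, 0.001]
force: [0.9, 3.2, -1.4]
gripper_width: 0.307
time_s: 8.25
ee_pos: [0.4597, 0.3653, 0.0911]
orientation: [0.084, 0.996, 0.001, 0.001]
force: [-1.6, -0.7, 7.6]
gripper_width: 0.304
```

```bash
python3 -m creep '[[0,0,0.3,0,0,0,-0.8],[0,0,0.5,0,0,0,-0.8],[0,0,0.5,0,0,0,-0.8]]' 25
python3 - <<'E'
from h import *
snap("side","d3.png"); s=ctrl.read_state(); print(s["force"],s["ee_pos"])
import cv2
d=cv2.imread("pics/d3.png"); cv2.imwrite("pics/d3c.png",cv2.resize(d[150:330,130:280],None,fx=3.3,fy=3.3))
E
```

```text
time_s: 8.62
ee_pos: [0.4594, 0.3653, 0.0866]
orientation: [0.084, 0.996, 0.001, 0.001]
force: [-1.9, -1.7, 8.4]
gripper_width: 0.305
[-2.15012713 -0.6831016   9.30440359] [0.45936512 0.36537666 0.08663348]
```

View pics/d3c.png

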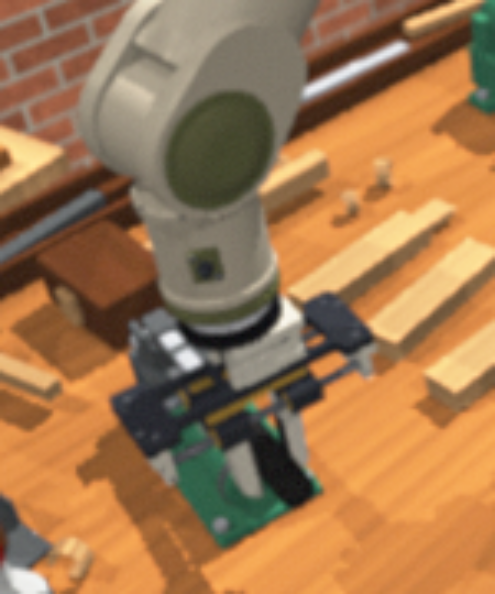

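```bash
python3 -m creep '[[0,0,0.3,0,0,0,-0.8],[0,0,0.6,0,0,0,-0.8],[0,0,0.6,0,0,0,-0.8]]' 25
```

```text
time_s: 9.05
ee_pos: [0.4596, 0.3653, 0.0828]
orientation: [0.084, 0.996, 0.0, 0.002]
force: [-3.8, -6.0, 24.4]
gripper_width: 0.305
```

```bash
python3 -m creep '[[-0.1,0,-1.6,0,0,0,-0.8],[-0.4,0,-3.3,0,0,0,-0.8],[-0.8,0,-5,0,0,0,-0.8],[-1.3,0,-6.7,0,0,0,-0.8],[-2,0,-8.3,0,0,0,-0.8],[-2.8,0,-9.9,0,0,0,-0.8],[-3.4,0,-11.2,0,0,0,-0.8],[-3.8,0,-12,0,0,0,-0.8]]' 25
python3 -m creep '[[0,0,-0.3,0,0,0,-0.8],[0,0,-0.3,0,0,0,-0.8]]' 25
```

```text
time_s: 10.05
ee_pos: [0.4963, 0.3586, 0.2013]
orientation: [0.084, 0.996, 0.001, 0.001]
force: [0.3, 11.8, -34.7]
gripper_width: 0.305
time_s: 10.3
ee_pos: [0.4961, 0.3587, 0.2016]
orientation: [0.084, 0.996, 0.001, -0.001]
force: [6.5, 9.1, -24.6]
gripper_width: 0.307
```

```bash
python3 -m creep '[[0.8,0,1.4,0,0,0,-0.8],[1.5,0,2.8,0,0,0,-0.8],[2.1,0,4.3,0,0,0,-0.8],[2.7,0,5.8,0,0,0,-0.8],[3.1,0,7.3,0,0,0,-0.8],[3.4,0,8.9,0,0,0,-0.8],[3.65,0,10.4,0,0,0,-0.8],[3.75,0,11.8,0,0,0,-0.8]]' 25
python3 -m creep '[[0,0,0.1,0,0,0,-0.8],[0,0,0.1,0,0,0,-0.8]]' 25
```

```text
time_s: 11.3
ee_pos: [0.4576, 0.3657, 0.0838]
orientation: [0.083, 0.997, 0.001, -0.001]
force: [-2.0, -0.7, 8.3]
gripper_width: 0.307
time_s: 11.55
ee_pos: [0.4575, 0.3658, 0.0832]
orientation: [0.083, 0.997, 0.001, -0.001]
force: [1.5, -2.4, 7.2]
gripper_width: 0.307
```

```bash
python3 -m creep '[[0,0,0.3,0,0,0,-0.8],[0,0,0.6,0,0,0,-0.8],[0,0,0.6,0,0,0,-0.8]]' 25
```

```text
time_s: 11.92
ee_pos: [0.4576, 0.3657, 0.0796]
orientation: [0.083, 0.997, 0.001, -0.0]
force: [-1.7, -7.3, 27.8]
gripper_width: 0.304
```

Stop felt (28 N). Back up.

```bash
python3 -m creep '[[-0.1,0,-1.5,0,0,0,-0.8],[-0.4,0,-3.2,0,0,0,-0.8],[-0.8,0,-4.9,0,0,0,-0.8],[-1.3,0,-6.6,0,0,0,-0.8],[-2,0,-8.2,0,0,0,-0.8],[-2.8,0,-9.7,0,0,0,-0.8],[-3.4,0,-10.9,0,0,0,-0.8],[-3.8,0,-11.7,0,0,0,-0.8]]' 25
python3 -m creep '[[0,0,-0.2,0,0,0,-0.8],[0,0,-0.2,0,0,0,-0.8]]' 25
```

```text
time_s: 12.92
ee_pos: [0.4962, 0.3586, 0.1963]
orientation: [0.084, 0.996, 0.0, -0.0]
force: [1.5, 8.8, -32.3]
gripper_width: 0.309
time_s: 13.18
ee_pos: [0.4959, 0.3587, 0.1962]
orientation: [0.083, 0.997, 0.001, -0.001]
force: [3.5, 6.0, -18.1]
gripper_width: 0.306
```

```bash
python3 -m creep '[[0.8,0,1.4,0,0,0,-0.8],[1.5,0,2.8,0,0,0,-0.8],[2.1,0,4.3,0,0,0,-0.8],[2.7,0,5.8,0,0,0,-0.8],[3.1,0,7.3,0,0,0,-0.8],[3.4,0,8.9,0,0,0,-0.8],[3.65,0,10.4,0,0,0,-0.8],[3.75,0,11.8,0,0,0,-0.8]]' 25
python3 -m creep '[[0,0,0.3,0,0,0,-0.8],[0,0,0.5,0,0,0,-0.8],[0,0,0.5,0,0,0,-0.8]]' 25
```

```text
time_s: 14.18
ee_pos: [0.4575, 0.3657, 0.0782]
orientation: [0.083, 0.997, 0.001, -0.002]
force: [-1.2, -2.7, 8.2]
gripper_width: 0.304
time_s: 14.55
ee_pos: [0.4575, 0.3658, 0.0751]
orientation: [0.083, 0.997, 0.001, -0.001]
force: [-1.5, -7.7, 26.8]
gripper_width: 0.308
```

Stop felt again. Up, then open and rise clear.

```bash
python3 -m creep '[[-0.1,0,-1.5,0,0,0,-0.8],[-0.4,0,-3.2,0,0,0,-0.8],[-0.8,0,-4.9,0,0,0,-0.8],[-1.3,0,-6.6,0,0,0,-0.8],[-2,0,-8.2,0,0,0,-0.8],[-2.8,0,-9.7,0,0,0,-0.8],[-3.4,0,-10.9,0,0,0,-0.8],[-3.8,0,-11.7,0,0,0,-0.8]]' 25
python3 -m creep '[[0,0,-0.1,0,0,0,-0.8],[0,0,-0.1,0,0,0,1],[0,0,-0.1,0,0,0,1],[0,0,-0.1,0,0,0,1],[0,0,-0.1,0,0,0,1],[0,0,-0.1,0,0,0,1],[0,0,-1,0,0,0,1],[0,0,-4,0,0,0,1]]' 25
```

```text
time_s: 15.55
ee_pos: [0.4964, 0.3586, 0.1919]
orientation: [0.083, 0.997, 0.001, -0.0]
force: [1.9, 7.2, -32.4]
gripper_width: 0.306
time_s: 16.55
ee_pos: [0.4959, 0.358, 0.2316]
orientation: [0.083, 0.997, -0.0, -0.001]
force: [0.4, 1.1, 0.1]
gripper_width: 0.984
```

```bash
python3 - <<'E'
from h import *
print(plan([.60,.23,.33],2.2),plan([.691,.086,.22],1.6286))
E
```

```text
(array([-12.36, -10.9 ,  -9.87]), array([-0.002, -0.002,  0.775])) (array([-23.75, -23.59,   1.11]), array([-0.002, -0.002,  1.347]))
```

```bash
python3 -m creep '[[0,0,-5,0,0,0,1],[-3,-3,-9,0,0,0.18,1],[-6.5,-6.5,-10,0,0,0.36,1],[-10,-10,-10,0,0,0.54,1],[-13.5,-13.5,-9,0,0,0.72,1],[-17,-17,-8,0,0,0.9,1],[-20.5,-20.5,-7,0,0,1.08,1],[-23.7,-23.6,-6,0,0,1.26,1]]' 25
python3 - <<'E'
from h import *
print(plan([.691,.086,.22],1.6286),ctrl.read_state()["qpos"])
E
```

```text
time_s: 17.55
ee_pos: [0.6916, 0.0843, 0.2915]
orientation: [0.657, 0.754, -0.001, -0.001]
force: [0.5, 0.3, -0.1]
gripper_width: 1.0
(array([ 0.18, -0.03,  7.15]), array([-0.002, -0.   ,  0.08 ])) [ 0.20078836  0.57649148 -0.66145426  1.56015981  0.37698164  1.13773322
 -0.40488131]
```

```bash
python3 -m creep '[[0.1,0,3,0,0,0.08,1],[0.2,0,7,0,0,0.08,1],[0.2,0,10,0,0,0.08,1],[0.2,0,10.1,0,0,0.08,1]]' 25
python3 - <<'E'
from h import *
c=eyes.calibration("wrist"); snap("wrist","w4.png")
import pickle; pickle.dump(c,open("w4.pkl","wb"))
print(tool()[0],tool()[1].as_rotvec(), proj(c,[.691,.086,.028]))
for n in ("scene","side"): snap(n,n+"4.png")
E
```

```text
time_s: 18.05
ee_pos: [0.6901, 0.0859, 0.1889]
orientation: [0.686, 0.727, -0.002, -0.002]
force: [0.7, 1.2, 0.5]
gripper_width: 1.003
[0.69096727 0.08640311 0.1905226 ] [-2.15417736 -2.28335668  0.00316428] [323.92635792 185.23416044]
```

View pics/w4.png

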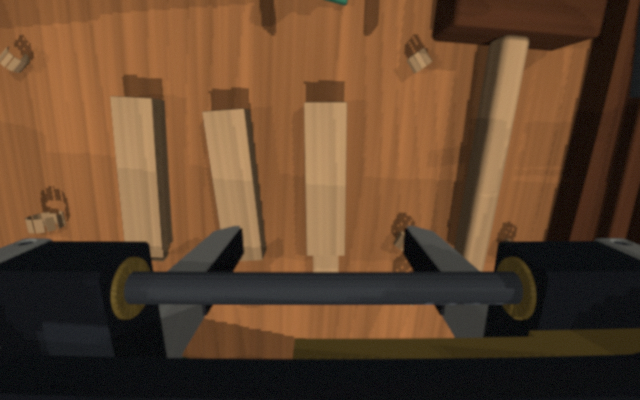

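View pics/side4.png

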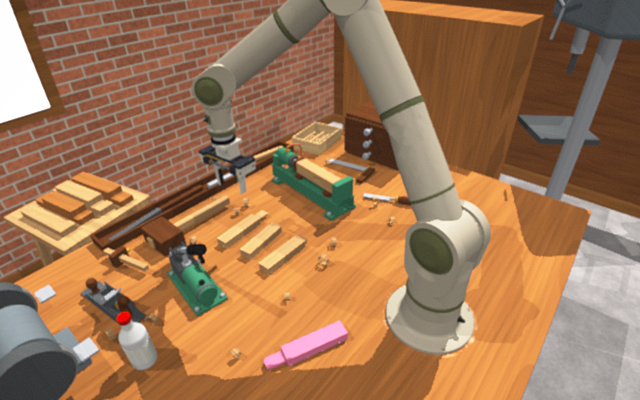

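View pics/scene4.png

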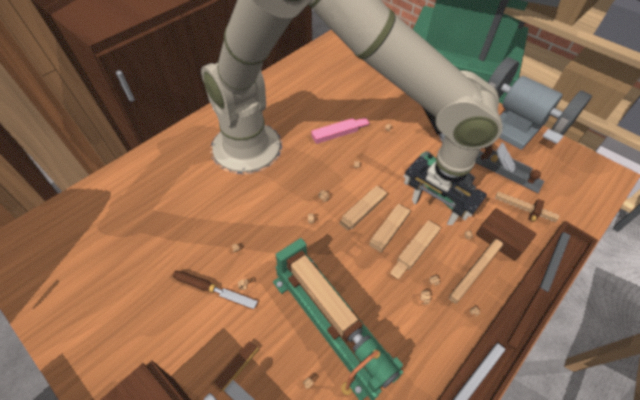

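```bash
python3 - <<'E'
import cv2
d=cv2.imread("pics/w4.png")
cv2.imwrite("pics/w4a.png",cv2.resize(d[90:275,280:370],None,fx=3.2,fy=3.2,interpolation=cv2.INTER_CUBIC))
from h import *
import pickle
c=pickle.load(open("w4.pkl","rb"))
E
```

```text
(no output)
```

View pics/w4a.png

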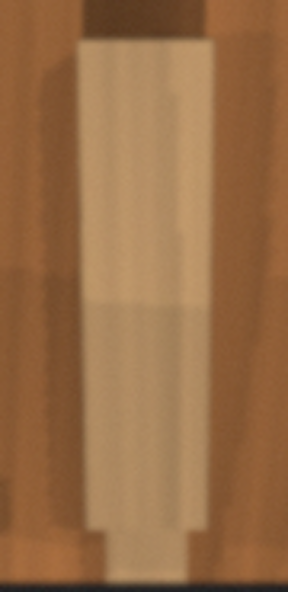

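```bash
python3 - <<'E'
from h import *
import pickle
c=pickle.load(open("w4.pkl","rb"));c1=pickle.load(open("w1.pkl","rb")); cd=eyes.calibration("side"); cs=eyes.calibration("scene")
A=lambda p:(p[0]/3.2+280-.35,p[1]/3.2+90-.35)
P=[(78,40),(214,40),(207,529),(86,529)]  # rear left, rear right, sh right, sh left
q=[onz(c,A(p),.028) for p in P]; print(np.round(q,4).tolist()); m=np.mean(q,0); ax=(q[2]+q[3]-q[0]-q[1])/2
print("mid",m,"len",np.linalg.norm(ax),"yaw",np.arctan2(ax[1],ax[0]),"w",np.linalg.norm(q[0]-q[1]),np.linalg.norm(q[2]-q[3]))
A1=lambda p:(p[0]/4.4+155-.4,p[1]/4.4-.4)
for a,b in zip([(73,235),(53,88),(575,50),(585,200)],P): print("tri",tri([(c1,A1(a)),(c,A(b))]))
print(plan([m[0],m[1],.004],ax[1] and np.arctan2(ax[1],ax[0])+np.pi))
E
```

```text
[[0.6658, 0.171, 0.028], [0.709, 0.1734, 0.028], [0.7191, 0.0058, 0.028], [0.6757, 0.0032, 0.028]]
mid [0.69241298 0.0883623  0.028     ] len 0.16801614319882685 yaw -1.5114311812042296 w 0.04324888496758435 0.04345515328528763
tri [0.66534258 0.17138337 0.02349268]
tri [0.70955595 0.17357596 0.02357557]
tri [0.71975473 0.00338709 0.02291547]
tri [0.67529805 0.00101576 0.02294045]
(array([ 0.15,  0.06, 18.82]), array([-0.   , -0.001, -0.001]))
```

```bash
python3 -m creep '[[0.1,0.1,4,0,0,0,0.3],[0.1,0.1,8,0,0,0,0.3],[0.1,0.1,12,0,0,0,0.3],[0.1,0.1,15,0,0,0,0.3],[0.1,0.1,17,0,0,0,0.3],[0.1,0.1,18.2,0,0,0,0.3],[0.1,0.1,18.4,0,0,0,0.3],[0.1,0.1,18.4,0,0,0,0.3]]' 30
python3 - <<'E'
from h import *
for i in range(3): print(np.round(tool()[0],4)); eyes.read_camera("wrist")
snap("wrist","w5.png")
E
```

```text
time_s: 19.2
ee_pos: [0.6934, 0.0881, 0.0091]
orientation: [0.686, 0.727, 0.001, 0.0]
force: [-0.5, -1.4, -0.2]
gripper_width: 0.651
[0.6934 0.0881 0.0091]
[0.6935 0.0881 0.0092]
[0.6934 0.0881 0.0092]
```

View pics/w5.png

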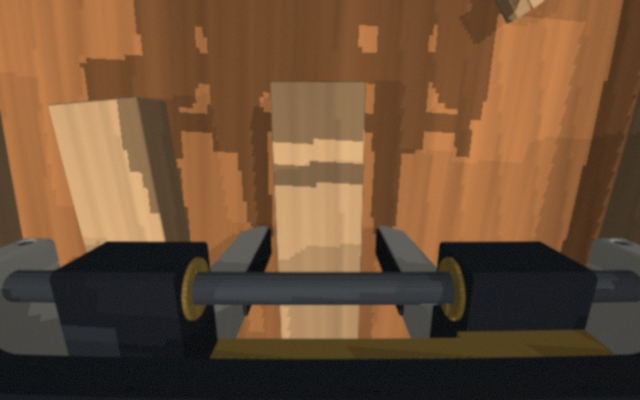

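```bash
python3 -m creep '[[0,-0.1,0.4,0,0,0,0.3],[0,-0.1,0.4,0,0,0,-0.3],[0,-0.1,0.4,0,0,0,-0.3],[0,-0.1,0.4,0,0,0,-0.3],[0,-0.1,0.4,0,0,0,-0.3],[0,-0.1,0.4,0,0,0,-0.3]]' 40
python3 -m creep '[[0,0,0,0,0,0,-0.3],[0,0,0,0,0,0,-0.3]]' 40
```

```text
time_s: 20.15
ee_pos: [0.6922, 0.0879, 0.005]
orientation: [0.686, 0.727, 0.001, -0.0]
force: [-1.7, -0.2, -1.2]
gripper_width: 0.469
time_s: 20.4
ee_pos: [0.6922, 0.0879, 0.0049]
orientation: [0.686, 0.727, 0.001, -0.0]
force: [-1.0, -0.8, 0.5]
gripper_width: 0.473
```

```bash
python3 -m creep '[[0,0,-2,0,0,0,-0.3],[0,0,-5,0,0,0,-0.3],[0,0,-8,0,0,0,-0.3],[0,0,-11,0,0,0,-0.3],[0,0,-13.5,0,0,0,-0.3],[0,0,-13.5,0,0,0,-0.3]]' 40
python3 - <<'E'
import cv2
d=cv2.imread("pics/w1.png")
b=cv2.resize(d[70:130,445:500],None,fx=9,fy=9,interpolation=cv2.INTER_CUBIC)
cv2.imwrite("pics/w1m.png",cv2.convertScaleAbs(b,alpha=1.5))
from h import *
M=np.array([.598,-.2315,.1075]);n=np.array([np.sin(.167),np.cos(.167),0])
print(plan((M+.16*n)+[0,0,-.009],np.pi/2-.167))
E
```

```text
time_s: 21.15
ee_pos: [0.6933, 0.0882, 0.143]
orientation: [0.686, 0.727, 0.002, 0.001]
force: [0.0, -0.2, -2.7]
gripper_width: 0.472
(array([-15.78,  -7.81,   4.39]), array([ 0.005, -0.002,  0.225]))
```

View pics/w1m.png

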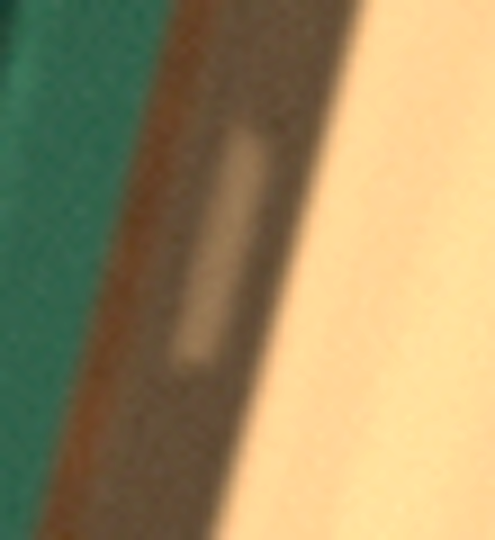

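```bash
python3 - <<'E'
from h import *
import pickle
c=pickle.load(open("w1.pkl","rb"))
u=np.array([np.cos(-.167),np.sin(-.167),0]);nn=np.array([.166,.986,0])
p0=np.array([.6,-.2320,.13])
for px in [(247,122),(192,365),(219,244)]:
    P=(px[0]/9+445-.44,px[1]/9+70-.44)
    o,v=ray(c,P); s=((p0-o)@nn)/(v@nn); print(np.round(o+v*s,4), "floor",np.round(onz(c,P,.1015),4))
E
python3 -m creep '[[-2,-1,0,0,0,0.05,-0.3],[-5,-2,0,0,0,0.1,-0.3],[-8,-4,0,0,0,0.15,-0.3],[-11,-6,0,0,0,0.2,-0.3],[-14,-7,1,0,0,0.22,-0.3],[-15.5,-7.8,2.5,0,0,0.225,-0.3],[-15.8,-7.8,4,0,0,0.225,-0.3],[-15.8,-7.8,4.3,0,0,0.225,-0.3]]' 40
```

```text
[ 0.6144 -0.2344  0.1054] floor [ 0.6149 -0.2362  0.1015]
[ 0.582  -0.229   0.1081] floor [ 0.5822 -0.232   0.1015]
[ 0.5982 -0.2317  0.1066] floor [ 0.5986 -0.234   0.1015]
time_s: 22.15
ee_pos: [0.6242, -0.073, 0.0977]
orientation: [0.763, 0.646, 0.002, 0.0]
force: [-1.0, -0.4, -2.3]
gripper_width: 0.47
```

```bash
python3 - <<'E'
from h import *
import cv2
s=snap("scene","s6.png")[:,:,::-1];d=snap("side","d6.png")[:,:,::-1]
print(np.round(tool()[0],4),tool()[1].as_matrix().round(4).tolist())
cv2.imwrite("pics/s6c.png",cv2.resize(s[215:375,270:420],None,fx=3.7,fy=3.7,interpolation=cv2.INTER_CUBIC))
cv2.imwrite("pics/d6c.png",cv2.resize(d[120:230,220:370],None,fx=5.3,fy=5.3,interpolation=cv2.INTER_CUBIC))
E
```

```text
[ 0.6249 -0.0723  0.0987] [[0.1648, 0.9863, 0.0045], [0.9863, -0.1648, 0.0028], [0.0035, 0.004, -1.0]]
```

View pics/s6c.png

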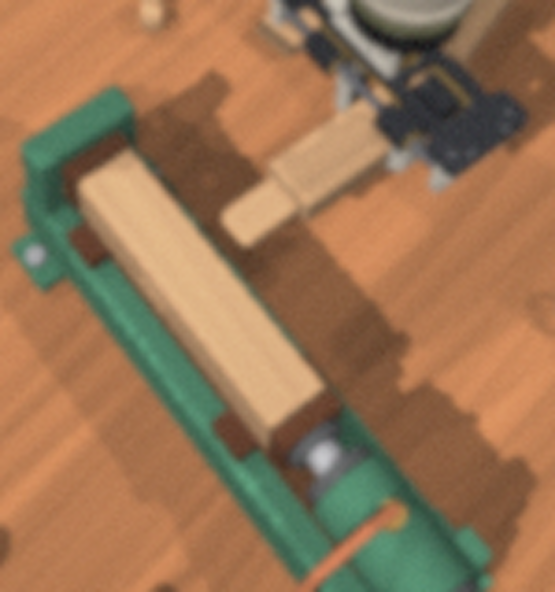

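View pics/d6c.png

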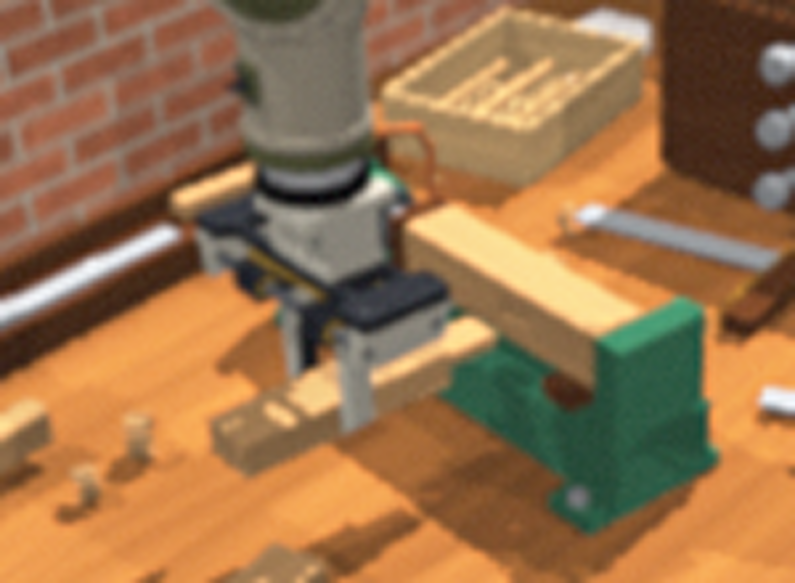

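```bash
cat > chk.py <<'E'
from h import *
M=np.array([.599,-.2317,.1075]);a=.167
ux=np.array([np.cos(a),-np.sin(a),0]);uy=np.array([np.sin(a),np.cos(a),0])
def fr(X): d=np.asarray(X)-M; return np.round(np.array([d@ux,d@uy,d[2]])*1000,1)
E
python3 - <<'E'
from chk import *
cs=eyes.calibration("scene");cd=eyes.calibration("side")
S=lambda p:(p[0]/3.7+270-.37,p[1]/3.7+215-.37)
for n,p,z in [("shL",(272,165),.1215),("shR",(303,213),.1215),("tipL",(222,222),.1125),("tipR",(247,249),.1125),("rearless",(362,105),.1215),
  ("leg nearstop +y",(128,150),.13),("leg nearstop -y",(78,185),.13),("leg ram +y",(326,385),.13),("leg ram -y",(272,437),.13)]:
    print(n,fr(onz(cs,S(p),z)))
e,R=tool(); print("tcp",fr(e), "tool x in frame",R.as_matrix()[:,0]@ux,R.as_matrix()[:,0]@uy,R.as_matrix()[2])
E
```

```text
shL [-20.8  75.4  14. ]
shR [21.2 69.1 14. ]
tipL [-10.6  22.4   5. ]
tipR [15.9 23.7  5. ]
rearless [-19.2 159.3  14. ]
leg nearstop +y [-88.5  -2.3  22.5]
leg nearstop -y [-87.3 -46.4  22.5]
leg ram +y [126.   -0.   22.5]
leg ram -y [130.9 -49.   22.5]
tcp [ -0.9 161.5  -8.8] tool x in frame -0.0014914686587468584 0.9999929106061302 [ 0.00345749  0.00397134 -0.99998614]
```

```bash
python3 -m creep '[[-0.5,0.1,0,0,0,0,-0.3],[-1.2,0.1,0,0,0,0,-0.3],[-1.8,0.1,0,0,0,0,-0.3],[-2.2,0.1,0,0,0,0,-0.3],[-2.6,0.1,0,0,0,0,-0.3],[-2.9,0.1,0,0,0,0,-0.3],[-3.2,0.1,0,0,0,0,-0.3]]' 40
python3 - <<'E'
from chk import *
import cv2
e,R=tool(); s=ctrl.read_state(); print("tcp",fr(e),"F",s["force"]@ux,s["force"]@uy,s["force"][2],s["moment"])
s=snap("scene","s7.png")[:,:,::-1];d=snap("side","d7.png")[:,:,::-1]
a=cv2.resize(s[215:375,270:420],None,fx=2.6,fy=2.6,interpolation=cv2.INTER_CUBIC);b=cv2.resize(d[140:220,280:370],None,fx=4.4,fy=4.4,interpolation=cv2.INTER_CUBIC)
h=max(a.shape[0],b.shape[0]);o=np.zeros((h,a.shape[1]+b.shape[1],3),np.uint8);o[:a.shape[0],:a.shape[1]]=a;o[:b.shape[0],a.shape[1]:]=b
cv2.imwrite("pics/c7.png",o)
E
```

```text
time_s: 23.12
ee_pos: [0.6207, -0.1042, 0.0987]
orientation: [0.763, 0.646, 0.003, 0.0]
force: [0.4, 0.7, -2.2]
gripper_width: 0.474
tcp [  0.2 129.4  -8.8] F 0.2767620775031995 0.7676309770574827 -2.2402152705469347 [-0.04363653 -0.07060865 -0.00390261]
```

View pics/c7.png

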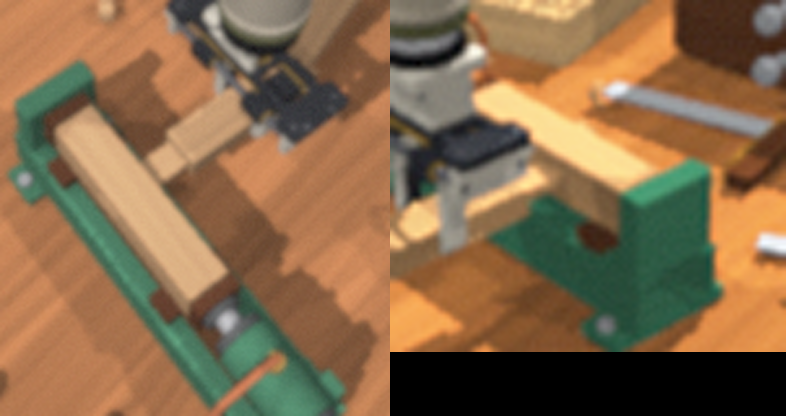

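```bash
python3 -m creep '[[-0.4,0,0,0,0,0,-0.3],[-0.8,0,0,0,0,0,-0.3],[-1.2,0,0,0,0,0,-0.3],[-1.5,0,0,0,0,0,-0.3],[-1.5,0,0,0,0,0,-0.3]]' 40
python3 - <<'E'
from chk import *
e,R=tool(); s=ctrl.read_state(); print("tcp",fr(e),"F",s["force"]@ux,s["force"]@uy,s["force"][2],s["moment"])
E
```

```text
time_s: 23.85
ee_pos: [0.618, -0.1196, 0.0985]
orientation: [0.763, 0.646, 0.002, 0.0]
force: [0.0, -0.1, -2.2]
gripper_width: 0.473
tcp [ 1.000e-01  1.137e+02 -9.000e+00] F 0.0644121648041435 -0.13817940570470938 -2.184547941859531 [-0.04274757 -0.07565787 -0.03498025]
```

```bash
python3 -m creep '[[-0.5,0,0,0,0,0,-0.3],[-1,0,0,0,0,0,-0.3],[-1.5,0,0,0,0,0,-0.3],[-2,0,0,0,0,0,-0.3],[-2.3,0,0,0,0,0,-0.3],[-2.4,0,0,0,0,0,-0.3]]' 40
python3 - <<'E'
from chk import *
e,R=tool(); s=ctrl.read_state(); print("tcp",fr(e),"F",s["force"]@ux,s["force"]@uy,s["force"][2],s["moment"])
E
```

```text
time_s: 24.6
ee_pos: [0.614, -0.1436, 0.0984]
orientation: [0.764, 0.646, 0.002, 0.0]
force: [0.9, -0.4, -2.1]
gripper_width: 0.47
tcp [ 0.1 89.4 -9.1] F 0.9121691032661813 -0.23347959252174783 -2.112984158731186 [-0.0398352  -0.09321831 -0.00250252]
```

```bash
for i in 1; do python3 -m creep '[[-0.1,0,0,0,0,0,-0.3],[-0.2,0,0,0,0,0,-0.3],[-0.2,0,0,0,0,0,-0.3]]' 40; done
python3 -m creep '[[-0.1,0,0,0,0,0,-0.3],[-0.2,0,0,0,0,0,-0.3],[-0.2,0,0,0,0,0,-0.3]]' 40
python3 - <<'E'
from chk import *
import cv2
e,R=tool(); s=ctrl.read_state(); print("tcp",fr(e),"F",s["force"]@ux,s["force"]@uy,s["force"][2],s["moment"])
s=snap("scene","s8.png")[:,:,::-1];d=snap("side","d8.png")[:,:,::-1]
a=cv2.resize(s[215:375,270:420],None,fx=2.6,fy=2.6,interpolation=cv2.INTER_CUBIC);b=cv2.resize(d[140:220,280:370],None,fx=4.4,fy=4.4,interpolation=cv2.INTER_CUBIC)
h=max(a.shape[0],b.shape[0]);o=np.zeros((h,a.shape[1]+b.shape[1],3),np.uint8);o[:a.shape[0],:a.shape[1]]=a;o[:b.shape[0],a.shape[1]:]=b
cv2.imwrite("pics/c8.png",o)
E
```

```text
time_s: 24.98
ee_pos: [0.6137, -0.1456, 0.0984]
orientation: [0.764, 0.646, 0.002, 0.0]
force: [0.4, 0.3, -3.0]
gripper_width: 0.469
time_s: 25.35
ee_pos: [0.6133, -0.1477, 0.0984]
orientation: [0.764, 0.646, 0.002, 0.001]
force: [-0.6, -0.5, -1.5]
gripper_width: 0.472
tcp [ 0.2 85.3 -9.1] F -0.5400997048939319 -0.6450691153600909 -1.4593043682681932 [-0.00469726 -0.06019413 -0.00693514]
```

View pics/c8.png

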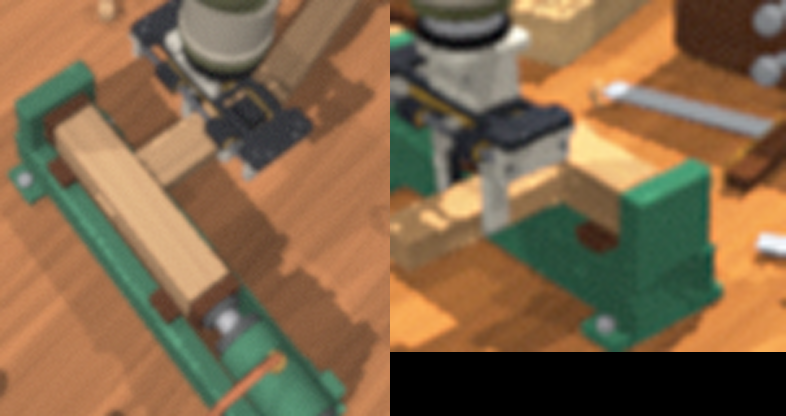

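```bash
python3 -m creep '[[-0.1,0,0,0,0,0,-0.3],[-0.2,0,0,0,0,0,-0.3],[-0.2,0,0,0,0,0,-0.3]]' 40
python3 -m creep '[[-0.1,0,0,0,0,0,-0.3],[-0.2,0,0,0,0,0,-0.3],[-0.2,0,0,0,0,0,-0.3]]' 40
```

```text
time_s: 25.82
ee_pos: [0.6132, -0.1487, 0.0985]
orientation: [0.763, 0.646, 0.003, 0.0]
force: [0.2, 4.3, -2.5]
gripper_width: 0.468
time_s: 26.2
ee_pos: [0.6132, -0.1487, 0.0986]
orientation: [0.763, 0.646, 0.004, -0.0]
force: [1.0, 7.0, -2.8]
gripper_width: 0.468
```

```bash
python3 -m creep '[[-0.2,0,0,0,0,0,-0.3],[-0.3,0,0,0,0,0,-0.3],[-0.3,0,0,0,0,0,-0.3],[-0.3,0,0,0,0,0,-0.3]]' 40
python3 - <<'E'
from chk import *
import cv2
e,R=tool(); s=ctrl.read_state(); print("tcp",fr(e),"F",s["force"]@ux,s["force"]@uy,s["force"][2],s["moment"],R.as_matrix()[2],R.as_matrix()[:,0]@ux)
s=snap("scene","s9.png")[:,:,::-1];d=snap("side","d9.png")[:,:,::-1];snap("wrist","w9.png")
a=cv2.resize(s[240:320,290:370],None,fx=5,fy=5,interpolation=cv2.INTER_CUBIC);b=cv2.resize(d[140:220,280:370],None,fx=4.4,fy=4.4,interpolation=cv2.INTER_CUBIC)
h=max(a.shape[0],b.shape[0]);o=np.zeros((h,a.shape[1]+b.shape[1],3),np.uint8);o[:a.shape[0],:a.shape[1]]=a;o[:b.shape[0],a.shape[1]:]=b
cv2.imwrite("pics/c9.png",o)
E
```

```text
time_s: 26.7
ee_pos: [0.6131, -0.1487, 0.0988]
orientation: [0.763, 0.647, 0.005, -0.001]
force: [-0.4, 10.3, -1.5]
gripper_width: 0.467
tcp [ 0.1 84.2 -8.7] F -2.1387087065431096 10.121789653361459 -1.5379921639096306 [ 2.16327648 -0.04378911 -0.36472505] [ 0.00971717  0.00465957 -0.99994193] -0.003306350327375862
```

View pics/c9.png

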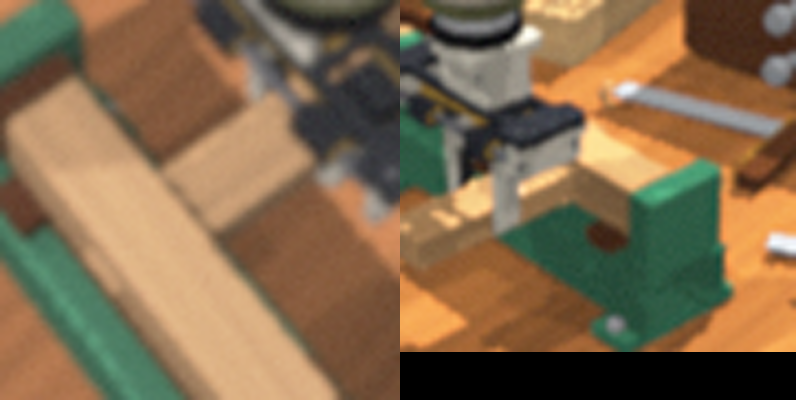

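View pics/d9.png

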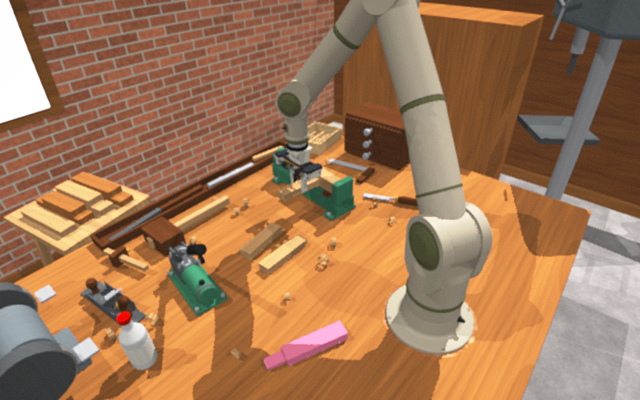

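View pics/s9.png

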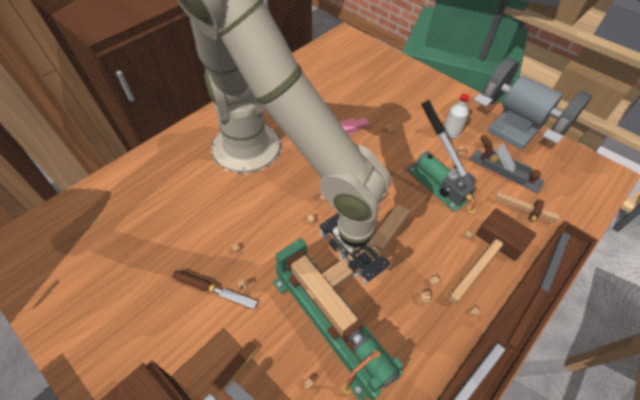

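```bash
python3 - <<'E'
from chk import *
s=ctrl.read_state(); print(s["time_s"],fr(s["ee_pos"]),s["force"],s["gripper_width"],np.abs(s["joint_vel"]).max())
print(ctrl.close_job())
E
```

```text
26.85 [ 0.1 84.2 -8.7] [ 0.22499563 10.8564274  -1.75604723] 0.4692549489809931 0.0014911554990495578
the job is handed in; nothing more can be done
None
```

The clamp is pumped up and the long-tenoned rail is seated in the leg, still gripped. I handed the job in at 26.9 s, and the interface gives no verdict.

**Pump:** I gripped the lever and made three full strokes. Each time I felt the stop at the bottom (24 to 28 N) and at the top (about 32 to 35 N pulling up). After I let go, the lever stood up in the last scene picture.

**Rail:** I took the rail with the long tenon from the place furthest from the robot; the pink look-alike was left alone. I lifted it, lined it up with the mortise and slid it in level. There was almost no force until the shoulder stopped the motion.

**Last checks:**
- **Fit:** the tool was 84.2 mm out from the mortise point, about 1 mm less than the 85.6 mm I expected for a tight shoulder, and 0.1 mm off sideways. The rail's height follows from the grasp and works out within about 0.5 mm of the mortise. Tool tilt was about 0.01 rad.
- **Hold:** the arm is pressing the shoulder in with about 11 N and is at rest. The grip is set to 40 N, with the jaws reading 44 mm, the rail's width.
- **Pictures:** the scene picture shows the shoulder flush against the leg and a faint trace of the tenon on the far side. The other rails, try square and chisel looked unmoved where they showed, but I did not measure them, and the gripper and arm hid part of the scene.

**Disagreements:**
- The rail's height from two wrist views came out about 5 mm lower than the text, so I used the text's value.
- Before insertion, the scene camera put the shoulder about 4 mm nearer the leg than the arm's own reading did. The contact point agreed with the arm to about 1 mm.

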